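# Shut and latch the dish chamber

## Robot

A 6-joint arm with a two-finger parallel gripper is mounted at the origin on the work surface. World frame = base frame: x ahead of the robot, y to its left, z up, the work surface at z = 0. Lengths are in m, angles in rad, forces in N, time in s.
With the tool pointing down it reaches from about 0.25 to 0.8 m from the base axis. Payload 3.9 kg.
Tool frame: the origin (TCP) lies at the very end of the fingers, on their centre line; the grasp point (between the pads) lies manip.hold_point_z behind it (manip.hold_point_z is the distance from the TCP to the grasp point, in m); z points along the fingers, y is the direction in which the jaws open and shut (so a half turn about z gives the same grasp; the last joint's range is limited). The gripper opens to 85 mm and grips with 20 to 120 N. Pads are 22 mm wide; open, the fingers measure 114 mm over their backs; the gripper's body (76 mm by 85 mm) begins 54 mm behind the grasp point. The pads swing forward as they close: fully open they stand 13 mm farther back than shut.
Start: joints at [-1.121, 0.26, -0.138, 1.173, 0, 1.571], TCP at [0.228, -0.473, 0.195] pointing down, gripper open.
Joint ranges: [-2.78, 2.78], [-0.83, 1.72], [-1.28, 1.37], [-1.9, 2.12], [-1.57, 1.48], [-3.14, 3.14]. Speed limits (rad/s): [2.57, 2.57, 3.14, 3.14, 3.14, 3.14].

## Interface

Orientations are given as a unit quaternion [w, x, y, z].
In Python, from station import manip gives the robot as it stands.
- The arm moves only by the tool jog_arm, never from a script. Its argument "commands" is a list of rows, each a list of 3 entries, a list of its own where there are three numbers: the finger opening in mm, from 0 to 85.4, then the shift along the tool's x, y, z in mm, then the turn, a rotation vector about the tool's x, y, z in degrees. A call has 1 to 10 rows; each row is the pose to reach, as a shift and turn from the pose commanded when the call began, along the tool's axes at that moment; what a row does not reach only later rows make up. A row lasts 1/12 s, in which the tool goes at most 41.7 mm and 7.16 degrees, less where a joint would pass 70% of its speed; a pose out of reach is approached as far as the arm can. A call with a gripper value outside its range is refused whole. The fingers move at their own pace and stop on an object; "force" is the grip in N (left out, the last holds). Time passes only in rows, so rows that repeat a pose let the fingers close. It gives the time, the measured TCP pose, the force and the opening at its end, in the units of the state.
- manip.get_state(): the state, without advancing time (a new reading comes with each control period).
- manip.camera(name): name is "side" or "top" or "wrist"; returns a dict with "image" (400x640x3 uint8, red, green, blue), "fx", "fy", "cx", "cy" (pixels), "D" ([k1, k2, p1, p2, k3] as OpenCV has them; the pictures are not rectified), "position" and "orientation" of the camera in the world; the wrist camera has in their place "hand_eye" (4x4, takes a point from camera to tool coordinates, whose origin is the TCP and whose axes are the flange's). Camera axes: x right, y up, looking along -z (the intrinsics and any distortion apply to the point x, -y, -z); pixel columns grow to the right and rows downward; lengths in m; the calibration is good to about 2 mm. A picture is of the moment at which its call begins: read the wrist's pose just before it. There is no depth.
- manip.hand_in(): hands the job in, once; it reports no verdict.
The state is a dict: "time": time; "joints": joint angles; "dq": joint speeds; "tau": joint torques, N m; "position": TCP position; "tcp_rot": TCP orientation; "ft_force": force on the tool from outside, world axes, zero at the start; "moment": the same for the moment, N m; "finger_gap": finger opening in m.
Only numpy, scipy, OpenCV 4.12 (cv2) and the standard library are available. Lean on these libraries where they do the work, as an engineer would, in place of code of your own. Each camera call takes 0.05 s, during which the arm holds its last target.

## Task

Close up the grey dish chamber: push its drawer fully shut, flip the wire loop of the draw latch forward over the keeper on the drawer so that its crossbar hooks in front of the keeper, then press the latch lever over and down past centre until it lies flat and stays there. Leave the dishes, cup and bottle standing beside the chamber where they are.

Things in the scene. Friction and masses are not known exactly. Their poses are not given: they have to be found in the camera images.
- chamber: Fixed grey metal dish chamber, a box 200 mm deep (own x) x 220 mm wide (y) x 100 mm high. Origin: centre of its underside. Own x points from its open front to its back, y to the left seen from the front, z up; the front with the white drawer faces roughly towards the robot (own -x). A steel draw latch sits mid-width (own y = 0) on its top, near the front.
- drawer (a joint): How far the drawer stands out towards the chamber's own -x, m: 0 fully shut, 0.07 at most. About 2 N of friction; stays where left. Its white front panel is 220 mm wide; the panel's top carries a ledge 8 mm thick (z 102 to 110 mm) whose front edge is 35 mm in front of the panel.
- ledge_edge (a point): Middle of the front edge of the drawer's ledge, 106 mm above the table; moves with the drawer; 93 mm in front of (own -x) lever_pivot when shut. A good place to push: shut fingers pointing down, in front of it.
- keeper_seat (a point): Where the middle of the loop's crossbar sits when latched: 3 mm in front (own -x) of the keeper's post, 114 mm above the table; moves with the drawer. The keeper is a steel post on the ledge, 24 mm wide, 15 mm high, its lip overhanging 4 mm towards own -x at z 120 to 125 mm. The crossbar must come down 5 mm or more in front of this point (as it does with lever up, drawer shut).
- lever_pivot (a point): Hinge axis (along own y) of the latch lever on top of the chamber, fixed, 114 mm above the table, 60 mm behind keeper_seat (own +x) when the drawer is shut.
- lever (a joint): Angle of the latch lever, rad: 0 flat and latched, pointing to own +x (back); 1.57 upright; up to 2.12 leaned to the front. It starts at 1.8 to 2.1; friction (about 1 N at its tip) holds it where left. With the loop hooked, a spring in the loop resists with a few N before 0.26 rad (centre), then it snaps down and stays.
- lever_tip (a point): End of the steel latch lever, a flat bar 22 mm wide, 5 mm thick, 75 mm long from lever_pivot to this point.
- bail_bar (a point): Middle of the crossbar (along own y, 6 mm thick, 84 mm long) of the latch's wire loop. Two arms 71 mm long run from its ends to a hinge on the lever 15 mm from lever_pivot; the lever stands between the arms. At the start the loop leans back (own +x side, about 45 to 65 degrees above level) on a stop; pushed past upright it falls forward to the ledge before the keeper if the drawer is shut.
- dish_stack: Two stacked glass culture dishes, 92 mm across, 29 mm high, beside the chamber; bystander. Origin: centre of underside.
- sample_cup: Clear sample cup with a red screw cap, 62 mm across, 71 mm high; bystander. Origin: centre of underside.
- reagent: Amber bottle with a white cap, 60 mm across, 120 mm high; bystander. Origin: centre of underside.

How it is judged:
On the way, in this order (a step that is already met when the one before it is completed fails the run):
1. the drawer is pushed shut, to within 15 mm (value of joint drawer below 0.015 m), for 0.1 s.
2. the loop's crossbar lies in front of the keeper, below its lip, while the lever is still up (x of bail_bar in the frame of keeper_seat between -0.03 and 0.004 m and z of bail_bar in the frame of keeper_seat between -0.008 and 0.004 m and value of joint lever above 1 rad), for 0.2 s.
3. the lever is pressed down flat (value of joint lever below 0.12 rad), for 0.2 s.
At the end, for the whole second after the job is handed in: The lever lies flat and still (within 0.12 rad), the drawer is fully shut (within 2 mm), and the crossbar of the loop is seated in the keeper (within 6 mm of keeper_seat) (value of joint lever below 0.12 rad and value of joint drawer below 0.002 m and distance between bail_bar and keeper_seat below 0.006 m and velocity of joint lever between -0.05 and 0.05 rad/s); the robot touches nothing.
It fails at once if the glass dish stack is shifted by more than 30 mm or tipped (distance of dish_stack from where it was at the start of the episode above 0.03 m or angle between dish_stack's own z axis and vertical above 0.4 rad).
It fails at once if the sample cup is shifted by more than 30 mm or tipped (distance of sample_cup from where it was at the start of the episode above 0.03 m or angle between sample_cup's own z axis and vertical above 0.4 rad).
It fails at once if the amber bottle is shifted by more than 30 mm or tipped (distance of reagent from where it was at the start of the episode above 0.03 m or angle between reagent's own z axis and vertical above 0.4 rad).
It also fails if it takes over 51 s, if anything falls off the work surface, if the arm or the gripper's body presses on something with over 40 N, if the wrist force passes 120 N, or if a joint passes its speed limit or range.

## Working session

There is one attempt and no reset: what is moved stays moved. The work goes in short steps, Python scripts to look and compute and a tool call to move; the robot and the scene stay as the last step left them, time stands still between calls to the robot, and variables do not carry over. Pictures are saved under pics/ and viewed, and the job is handed in when it is done.

Besides the shell and the picture viewer there is one more tool, called after "Request:" in YAML: its name, and indented under it one key for each argument. jog_arm: Moves the arm, as the interface text tells. Its arguments: {"type":"object","properties":{"commands":{"type":"array","items":{"type":"array"}},"force":{"type":"number"}},"required":["commands"]}

```bash
ls; mkdir -p pics
python3 - <<'E'
from station import manip
import cv2
s=manip.get_state()
print(s['time'],s['position'],s['tcp_rot'],s['finger_gap'],manip.hold_point_z)
for n in['side','top']:
    c=manip.camera(n); cv2.imwrite(f'pics/{n}0.png',c['image'][:,:,::-1]); print(n,{k:v for k,v in c.items() if k!='image'})
E
```

```text
pics
0.0 [ 0.22793083 -0.47208317  0.19447424] [-9.57258647e-04  9.74814817e-01  2.23013694e-01 -2.21839616e-04] 0.08542831512103752 0.0187
side {'fx': 428.18580371684527, 'fy': 428.18580371684527, 'cx': 318.68541242098524, 'cy': 202.74767216792677, 'D': array([-0.06109599,  0.        ,  0.        ,  0.        ,  0.        ]), 'position': array([0.57933182, 0.62768003, 0.81672746]), 'orientation': array([-0.0344647 , -0.00987317,  0.33623987,  0.94109375])}
top {'fx': 509.228802165327, 'fy': 509.228802165327, 'cx': 312.75533186976264, 'cy': 209.45392617394097, 'D': array([-0.00980974,  0.        ,  0.        ,  0.        ,  0.        ]), 'position': array([0.46781258, 0.02413189, 1.30184548]), 'orientation': array([ 0.7124302 ,  0.03508288, -0.03790028, -0.69983996])}
```

View pics/side0.png

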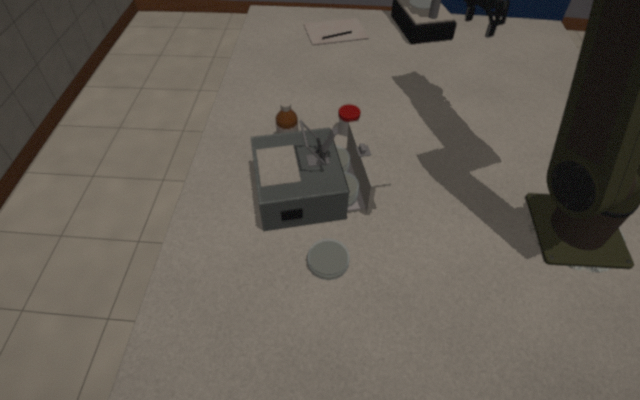

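View pics/top0.png

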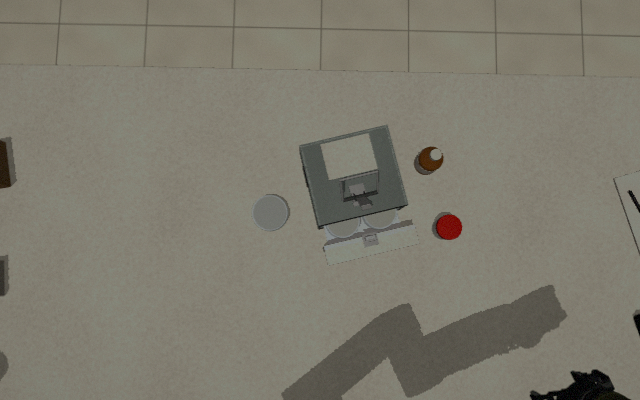

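```bash
cat > h.py <<'E'
from station import manip
import numpy as np, cv2
from scipy.spatial.transform import Rotation as R
def q2R(q): return R.from_quat([q[1],q[2],q[3],q[0]]).as_matrix()
def K(c): return np.array([[c['fx'],0,c['cx']],[0,c['fy'],c['cy']],[0,0,1.]])
def pose(c,s=None):
    if 'position' in c: return np.array(c['position']),q2R(c['orientation'])
    T=np.eye(4);T[:3,:3]=q2R(s['tcp_rot']);T[:3,3]=s['position'];T=T@c['hand_eye'];return T[:3,3],T[:3,:3]
def ray(c,uv,s=None):
    p,M=pose(c,s)
    n=cv2.undistortPoints(np.array([[uv]],float),K(c),c['D'])[0,0]
    d=M@np.array([n[0],-n[1],-1]);return p,d/np.linalg.norm(d)
def onz(c,uv,z,s=None):
    p,d=ray(c,uv,s);return p+d*(z-p[2])/d[2]
def proj(c,P,s=None):
    p,M=pose(c,s);P=np.atleast_2d(P);q=(P-p)@M*np.array([1,-1,-1])
    return cv2.projectPoints(q,np.zeros(3),np.zeros(3),K(c),c['D'])[0][:,0]
def tri(rs):
    A=0;b=0
    for p,d in rs:
        N=np.eye(3)-np.outer(d,d);A=A+N;b=b+N@p
    return np.linalg.solve(A,b)
def crop(im,x0,x1,y0,y1,k,fn):
    cv2.imwrite(fn,cv2.convertScaleAbs(cv2.resize(im[y0:y1,x0:x1,::-1],None,fx=k,fy=k,interpolation=cv2.INTER_CUBIC),alpha=1.5))
E
python3 - <<'E'
from h import *
crop(cv2.imread('pics/top0.png')[:,:,::-1],290,430,115,275,3.7,'pics/top0z.png')
crop(cv2.imread('pics/side0.png')[:,:,::-1],240,400,90,240,4,'pics/side0z.png')
E
```

```text
(no output)
```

View pics/top0z.png

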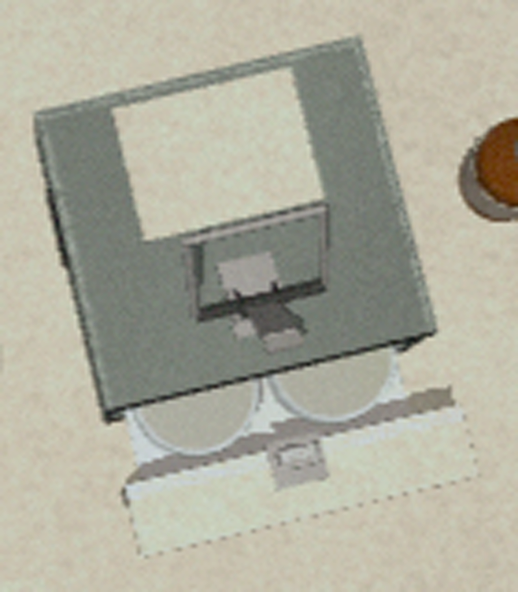

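View pics/side0z.png

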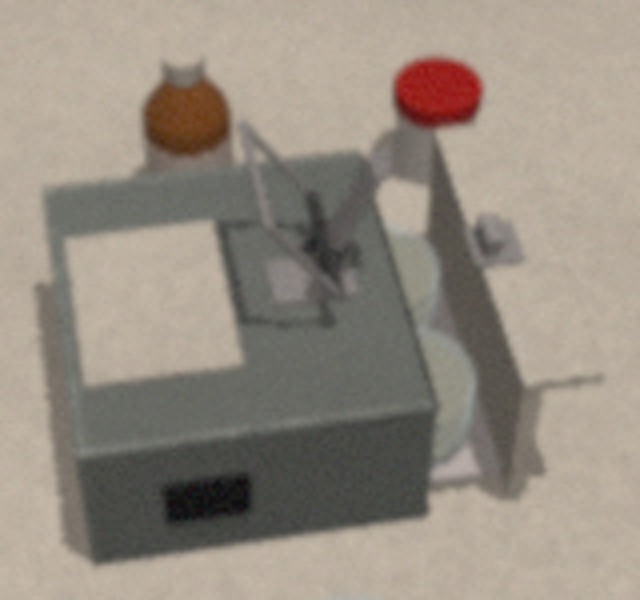

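```bash
cat > m.py <<'E'
from h import *
c=manip.camera('top');f=lambda a:(290+a[0]/3.7,115+a[1]/3.7)
C=[onz(c,f(a),.1) for a in[(36,113),(360,38),(436,332),(105,415)]]
for x in C: print(x)
C=np.array(C);ctr=C.mean(0);ax=(C[0]+C[1]-C[2]-C[3]);ax/=np.linalg.norm(ax);yaw=np.arctan2(ax[1],ax[0])
ay=C[0]+C[3]-C[1]-C[2];print('yaw',yaw,np.arctan2(-ay[0],ay[1]),np.linalg.norm(C[0]-C[1]),np.linalg.norm(C[1]-C[2]))
L=[onz(c,f(a),.11) for a in[(147,556),(478,478)]];print('ledge',L,np.linalg.norm(L[0]-L[1]))
d=L[0]-L[1];yl=np.arctan2(-d[0],d[1]);print('yaw ledge',yl)
yaw=(yaw+yl)/2
X=np.array([np.cos(yaw),np.sin(yaw),0]);Y=np.array([-X[1],X[0],0])
o=ctr.copy();o[2]=0
loc=lambda P:np.array([(P-o)@X,(P-o)@Y,P[2]])
print('o',o,'ledge mid loc',loc((L[0]+L[1])/2))
for n,a,z in[('keeper top',(298,448),.125),('tip',(282,340),.185),('barL',(185,240),.18),('barR',(327,205),.18)]:
    print(n,loc(onz(c,f(a),z)))
s=manip.camera('side');g=lambda a:(240+a[0]/4,90+a[1]/4)
for n,a,b in[('tip',(282,340),(375,160)),('barfar',(327,205),(245,125)),('barnear',(185,240),(270,225))]:
    print(n,loc(tri([ray(c,f(a)),ray(s,g(b))])))
for n,b,z in [('dish',(328,260),.029),]: print(n,loc(onz(s,b,z)))
for n,b,z in [('dish',(271,212),.029),('cup',(449,227),.071),('bottle',(434,154),.12)]: p=onz(c,b,z);print(n,p,loc(p))
E
python3 m.py
```

```text
[0.74628437 0.05445994 0.1       ]
[ 0.80019008 -0.15611666  0.1       ]
[ 0.60777798 -0.20544604  0.1       ]
[0.55054936 0.00640136 0.1       ]
yaw 0.2458300275124497 0.25725758231679025 0.21736680667146374 0.1986348480505615
ledge [array([ 0.46149777, -0.02132861,  0.11      ]), array([ 0.51415963, -0.22999146,  0.11      ])] 0.21520561829680782
yaw ledge 0.24721527408496924
o [ 0.67620045 -0.07517535  0.        ] ledge mid loc [-0.19499662 -0.00298941  0.11      ]
keeper top [-0.15098573 -0.00223424  0.125     ]
tip [-0.08760751 -0.00066698  0.185     ]
barL [-0.01509673  0.04123327  0.18      ]
barR [-0.01369551 -0.04730307  0.18      ]
tip [-0.08595162 -0.00110613  0.18641991]
barfar [-0.01622957 -0.04582455  0.18530193]
barnear [-0.01738534  0.0424084   0.18925916]
dish [-0.03031897  0.23042331  0.029     ]
dish [0.59143449 0.12492701 0.029     ] [-0.03337159  0.21473835  0.029     ]
cup [ 0.55858676 -0.31092894  0.071     ] [-0.17158957 -0.19992437  0.071     ]
bottle [ 0.72729975 -0.26380704  0.12      ] [ 0.00352201 -0.19539869  0.12      ]
```

```bash
cat > g.py <<'E'
from h import *
yaw=0.248
X=np.array([np.cos(yaw),np.sin(yaw),0]);Y=np.array([-X[1],X[0],0]);Z=np.array([0,0,1.])
o=np.array([.6762,-.0752,0])-.002*Y
def W(x,y,z): return o+x*X+y*Y+z*Z
def loc(P): P=np.asarray(P);return np.array([(P-o)@X,(P-o)@Y,P[2]])
def rel(*T):
    s=manip.get_state();M=q2R(s['tcp_rot'])
    Rt=np.column_stack([X,-Y,-Z])
    print('loc mm',(loc(s['position'])*1e3).round(1),'turn',np.degrees(R.from_matrix(M.T@Rt).as_rotvec()).round(2),'F',(np.array([X,Y,Z])@s['ft_force']).round(1),'t',s['time'])
    for t in T: print(t,(M.T@(W(*t)-s['position'])*1e3).round(1))
E
python3 -c "
from g import *
rel((-.236,0,.195),(-.236,0,.097))"
```

```text
loc mm [-531.9 -273.   194.8] turn [-7.000e-02  1.000e-02  1.156e+01] F [ 0.1  1.2 -0.8] t 0.2
(-0.236, 0, 0.195) [ 344.6 -208.1    0. ]
(-0.236, 0, 0.097) [ 344.6 -208.    98. ]
```

Request:
jog_arm:
  commands:
    - [0,[35,-21,0],[0,0,3]]
    - [0,[75,-45,0],[0,0,6]]
    - [0,[115,-69,0],[0,0,9]]
    - [0,[155,-93,0],[0,0,11.6]]
    - [0,[195,-117,0],[0,0,11.6]]
    - [0,[235,-141,0],[0,0,11.6]]
    - [0,[275,-165,0],[0,0,11.6]]
    - [0,[315,-190,0],[0,0,11.6]]
    - [0,[345,-208,0],[0,0,11.6]]
    - [0,[345,-208,0],[0,0,11.6]]
  force: 40

```text
time: 1.03
position: [0.4499, -0.1325, 0.1953]
tcp_rot: [-0.0, 0.992, 0.124, 0.0]
ft_force: [1.0, -0.4, -0.6]
finger_gap: 0.0001
```

```bash
python3 -c "
from g import *
rel((-.236,0,.195),(-.236,0,.097))
s=manip.get_state();w=manip.camera('wrist');print(w['hand_eye'],w['fx'],w['cx'],w['cy']);cv2.imwrite('pics/w1.png',cv2.convertScaleAbs(w['image'][:,:,::-1],alpha=1.5))
t=manip.camera('top')['image'];crop(t,290,430,150,300,4,'pics/t1.png')"
```

```text
loc mm [-233.5    2.   195.3] turn [-0.03 -0.05  0.09] F [ 0.8 -0.6 -0.6] t 1.0333
(-0.236, 0, 0.195) [-2.5  2.   0.3]
(-0.236, 0, 0.097) [-2.6  2.1 98.3]
[[ 5.95046631e-04  9.63770985e-01  2.66730452e-01  6.75413502e-02]
 [ 9.99999822e-01 -5.86667636e-04 -1.11098224e-04 -5.99598564e-05]
 [ 4.94088795e-05  2.66730471e-01 -9.63771162e-01 -1.77617595e-01]
 [ 0.00000000e+00  0.00000000e+00  0.00000000e+00  1.00000000e+00]] 360.3699437876511 318.30184527487677 200.80473755738004
```

View pics/w1.png

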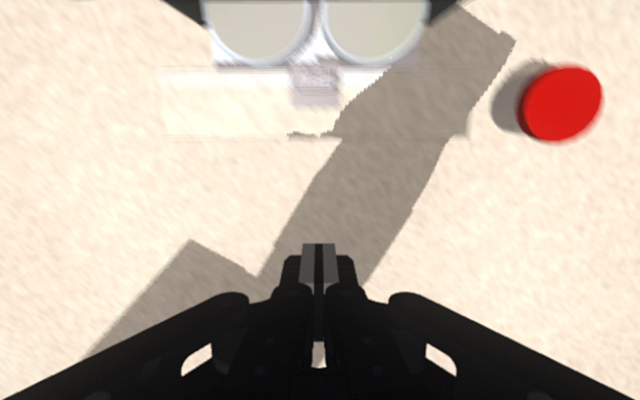

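View pics/t1.png

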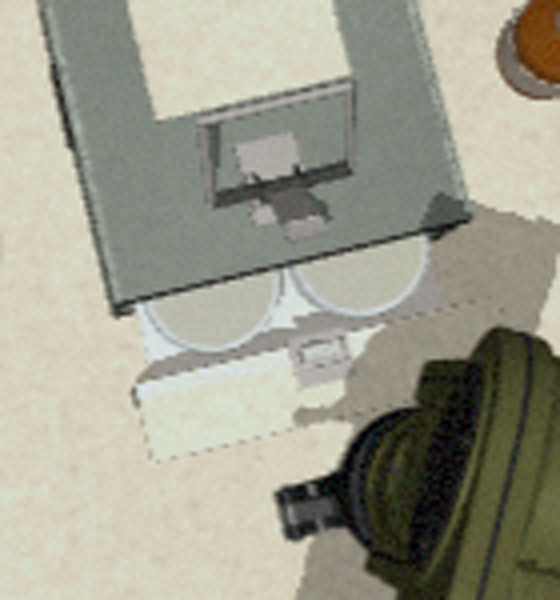

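```bash
python3 -c "
from g import *
s=manip.get_state();w=manip.camera('wrist')
for u in[(165,140),(468,136),(318,138)]: print(loc(onz(w,u,.11,s)).round(4))
for u in[(290,62),(343,62)]: print(loc(onz(w,u,.125,s)).round(4))
"
```

```text
[-0.193  0.113  0.11 ]
[-0.1888 -0.1049  0.11  ]
[-0.1907  0.0028  0.11  ]
[-0.1411  0.0211  0.125 ]
[-0.1409 -0.013   0.125 ]
```

Request:
jog_arm:
  commands:
    - [0,[-4,2,35],[0,0,0]]
    - [0,[-4,2,70],[0,0,0]]
    - [0,[-4,2,98],[0,0,0]]
    - [0,[-4,2,98],[0,0,0]]

```text
time: 1.52
position: [0.4393, -0.1379, 0.0924]
tcp_rot: [-0.002, 0.992, 0.122, -0.005]
ft_force: [-1.0, -0.2, -0.1]
finger_gap: 0.0001
```

```bash
python3 -c "
from g import *
rel((-.200,0,.097),(-.16,0,.097))
"
```

```text
loc mm [-245.    -0.6   92.4] turn [-0.3   0.55 -0.14] F [-1.   0.1 -0.1] t 1.5167
(-0.2, 0, 0.097) [44.9 -0.8 -5. ]
(-0.16, 0, 0.097) [84.9 -0.9 -5.4]
```

Request:
jog_arm:
  commands:
    - [0,[0,0,0],[0,0,0]]
    - [0,[0,0,0],[0,0,0]]

```text
time: 1.68
position: [0.4457, -0.1394, 0.0986]
tcp_rot: [0.0, 0.992, 0.123, 0.001]
ft_force: [0.0, -0.5, 0.4]
finger_gap: -0.0003
```

```bash
python3 -c "
from g import *
rel((-.200,0,.097),(-.16,0,.097))
"
```

```text
loc mm [-239.2   -3.6   98.6] turn [ 0.05 -0.06 -0.11] F [-0.1 -0.4  0.4] t 1.6833
(-0.2, 0, 0.097) [39.2 -3.7  1.6]
(-0.16, 0, 0.097) [79.2 -3.8  1.7]
```

Request:
jog_arm:
  commands:
    - [0,[12,-3,1],[0,0,0]]
    - [0,[24,-3,1],[0,0,0]]
    - [0,[32,-3,1],[0,0,0]]
    - [0,[38,-3,1],[0,0,0]]
    - [0,[43,-3,1],[0,0,0]]
    - [0,[48,-3,1],[0,0,0]]
    - [0,[53,-3,1],[0,0,0]]
    - [0,[58,-3,1],[0,0,0]]
    - [0,[58,-3,1],[0,0,0]]

```text
time: 2.43
position: [0.5017, -0.1211, 0.0963]
tcp_rot: [0.0, 0.992, 0.124, 0.0]
ft_force: [-0.4, -0.3, -0.2]
finger_gap: 0.0003
```

```bash
python3 -c "
from g import *
rel((-.16,0,.097))
s=manip.get_state();w=manip.camera('wrist');cv2.imwrite('pics/w2.png',cv2.convertScaleAbs(w['image'][:,:,::-1],alpha=1.5))"
```

```text
loc mm [-180.4    0.3   96.3] turn [ 0.01 -0.04 -0.01] F [-0.5 -0.2 -0.2] t 2.4333
(-0.16, 0, 0.097) [20.4  0.3 -0.7]
```

View pics/w2.png

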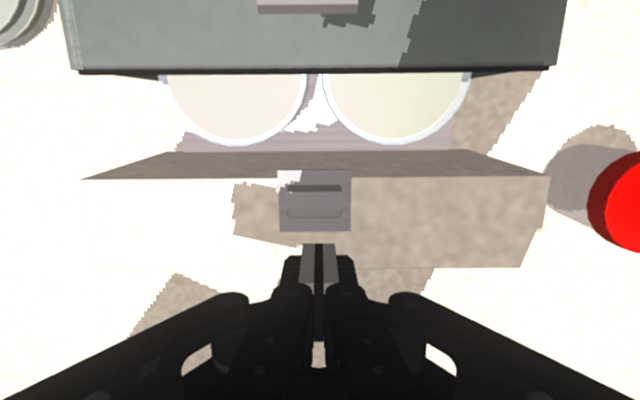

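```bash
python3 -c "
from g import *
s=manip.get_state();w=manip.camera('wrist')
for u in[(520,267),(380,267)]: print(loc(onz(w,u,.11,s)).round(4))
for u in[(278,172),(350,172)]: print(loc(onz(w,u,.125,s)).round(4))
p=s['position'];M=q2R(s['tcp_rot'])
for d in[(0,0,0),(.011,0,0),(.004,0,0),(.011,0,-.014)]: print(d,proj(w,p+M@np.array(d),s))
"
```

```text
[-0.1928 -0.0992  0.11  ]
[-0.193  -0.0302  0.11  ]
[-0.1422  0.0173  0.125 ]
[-0.1422 -0.0128  0.125 ]
(0, 0, 0) [[318.35743525 234.56031498]]
(0.011, 0, 0) [[318.37097268 214.57597432]]
(0.004, 0, 0) [[318.36230873 227.36444424]]
(0.011, 0, -0.014) [[318.37496593 223.44159686]]
```

```bash
python3 -c "
from g import *
rel()
w=manip.camera('wrist')['image'];cv2.imwrite('pics/w3.png',cv2.resize(w[140:300,220:420,::-1],None,fx=4,fy=3.7))
t=manip.camera('side')['image'];crop(t,300,460,90,240,4,'pics/s3.png');t=manip.camera('top')['image'];crop(t,290,430,150,300,4,'pics/t3.png')"
```

```text
loc mm [-181.6    0.5   96.2] turn [-0.01  0.03 -0.03] F [-0.3  1.   0.1] t 2.5333
```

View pics/w3.png

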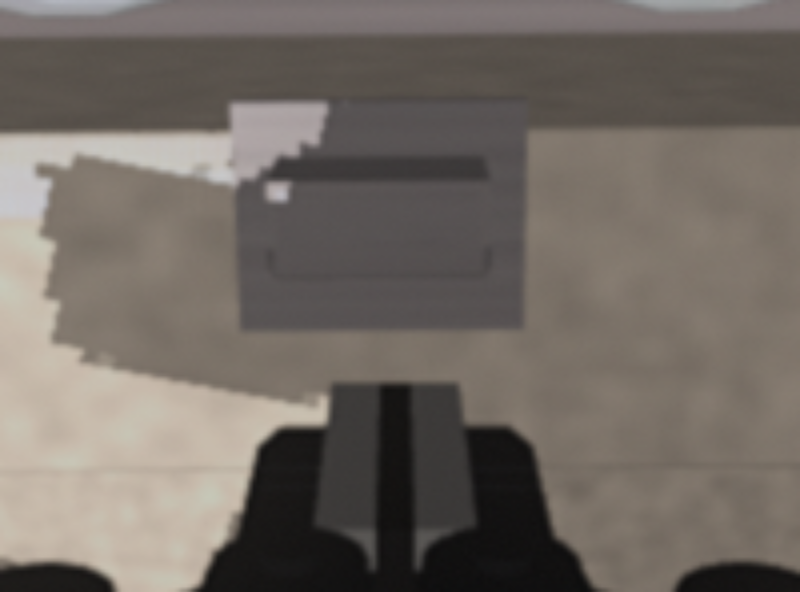

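View pics/s3.png

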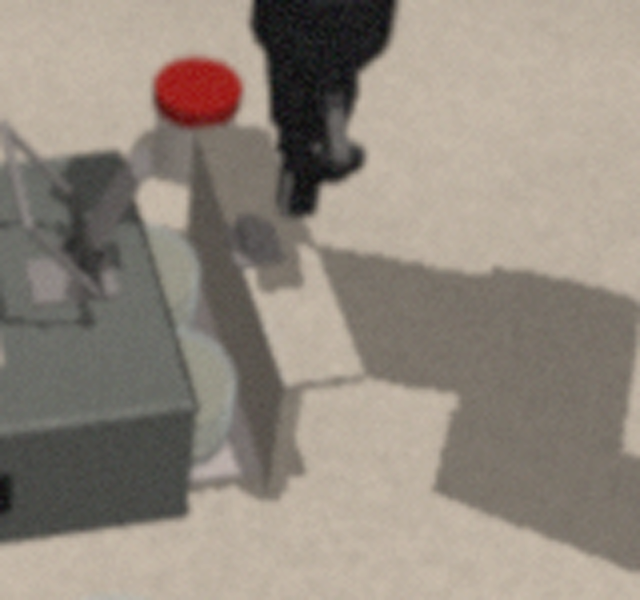

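View pics/t3.png

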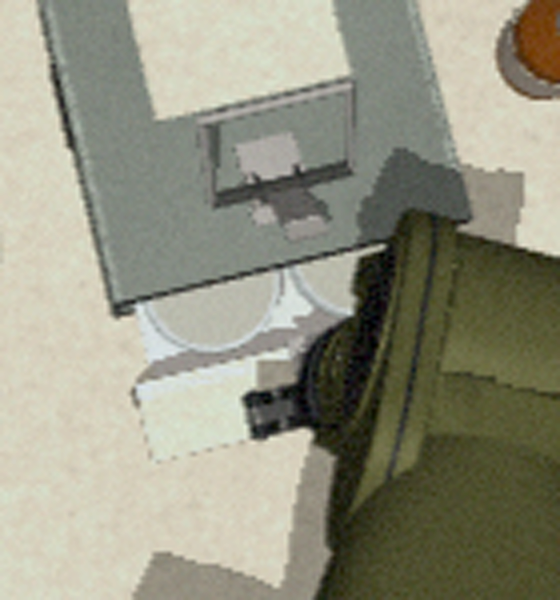

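```bash
python3 -c "
from g import *
s=manip.get_state()
c=manip.camera('side');t=manip.camera('top')
p=s['position'];M=q2R(s['tcp_rot'])
for d in[(0,0,0),(.011,0,0),(-.011,0,0),(0,.01,0),(0,-.01,0),(0,0,-.014)]: q=p+M@np.array(d);print(d,(proj(c,q)-[300,90])*4,(proj(t,q)-[290,150])*4)
for y in(.11,0,-.11):print(y,(proj(c,W(-.193,y,.11))-[300,90])*4,(proj(c,W(-.193,y,.102))-[300,90])*4)
"
```

```text
(0, 0, 0) [[289.75448774 256.73508248]] [[328.15577959 398.11136609]]
(0.011, 0, 0) [[272.00868282 258.89531107]] [[323.71041099 379.94630845]]
(-0.011, 0, 0) [[307.4479541  254.58348586]] [[332.60870497 416.3086458 ]]
(0, 0.01, 0) [[285.55748241 245.31379854]] [[344.57653629 394.24901335]]
(0, -0.01, 0) [[294.00183148 268.29828369]] [[311.72644497 401.9754451 ]]
(0, 0, -0.014) [[292.10353269 239.78524691]] [[331.05096441 397.50386107]]
0.11 [[361.49983718 372.68948872]] [[359.59291368 382.25426077]]
0 [[309.7372585  237.29319335]] [[308.27990792 247.01679755]]
-0.11 [[264.38720311 119.2678345 ]] [[263.28322233 129.01536648]]
```

```bash
python3 -c "
from g import *
t=manip.camera('side')['image'];print(manip.get_state()['joints']);im=t[20:170,340:440,::-1];im=cv2.resize(im,None,fx=4,fy=4,interpolation=cv2.INTER_CUBIC);im=(255*(im/255.)**.5).astype('uint8');cv2.imwrite('pics/s4.png',im)"
```

```text
[-2.37914193e-01  3.06470829e-01 -3.43703594e-01  9.20768008e-01
 -1.87697932e-05  2.65660028e+00]
```

View pics/s4.png

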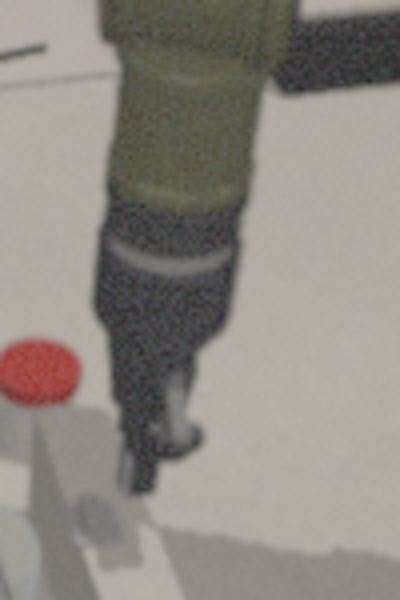

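```bash
python3 -c "
from g import *
s=manip.get_state();c=manip.camera('side');w=manip.camera('wrist')
for a,b in[((376,142.5),(319,243)),((373,143),(319,243)),((378,142),(319,243))]:
  A=ray(c,a);B=ray(w,b,s);P=tri([A,B]);print(loc(P).round(4),q2R(s['tcp_rot']).T@(P-s['position']),[np.linalg.norm(np.cross(P-p,d)) for p,d in(A,B)])
b=cv2.imread('pics/side0.png');cv2.imwrite('pics/s5.png',(255*(cv2.resize(b[0:60,440:540],None,fx=6,fy=6)/255.)**.5).astype('uint8'))
print(proj(c,np.array([.228,-.4725,.1945])),proj(c,np.array([.228,-.4725,.2345])))
"
```

```text
[-0.1804  0.      0.1301] [ 0.00138098  0.00039705 -0.03381574] [np.float64(0.007071623143918057), np.float64(0.007071623143918041)]
[-1.764e-01  1.000e-04  1.310e-01] [ 0.00543565  0.00036682 -0.03468861] [np.float64(0.003645402920542564), np.float64(0.003645402920542597)]
[-1.830e-01  1.000e-04  1.301e-01] [-0.00116698  0.00037782 -0.03381685] [np.float64(0.009431489987416568), np.float64(0.009431489987416459)]
[[473.08792318  45.4875007 ]] [[477.05453908  32.10533561]]
```

View pics/s5.png

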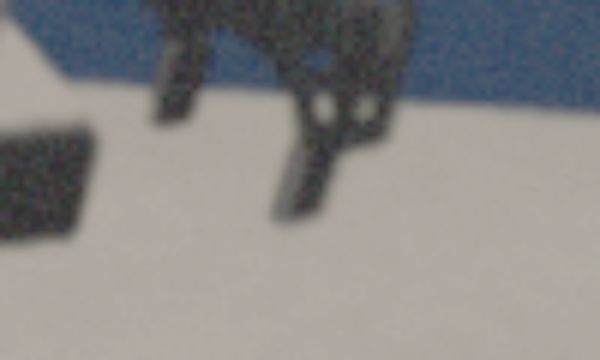

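Request:
jog_arm:
  commands:
    - [0,[0,0,4],[0,0,0]]
    - [0,[0,0,8],[0,0,0]]
    - [0,[0,0,12],[0,0,0]]
    - [0,[0,0,14],[0,0,0]]
    - [0,[0,0,16],[0,0,0]]
    - [0,[0,0,16],[0,0,0]]

```text
time: 3.43
position: [0.5001, -0.1212, 0.0797]
tcp_rot: [-0.0, 0.992, 0.123, -0.001]
ft_force: [0.0, -0.6, -0.1]
finger_gap: -0.0001
```

```bash
python3 -c "
from g import *
rel()"
```

```text
loc mm [-182.     0.6   79.7] turn [-0.03  0.06 -0.04] F [-0.1 -0.6 -0.1] t 3.4333
```

Request:
jog_arm:
  commands:
    - [0,[0,0,1],[0,0,0]]
    - [0,[0,0,2],[0,0,0]]
    - [0,[0,0,3],[0,0,0]]
    - [0,[0,0,4],[0,0,0]]
    - [0,[0,0,4],[0,0,0]]

```text
time: 3.85
position: [0.5005, -0.1213, 0.0762]
tcp_rot: [-0.0, 0.992, 0.123, -0.0]
ft_force: [0.1, 0.0, 0.7]
finger_gap: -0.0002
```

```bash
python3 -c "
from g import *
rel()
c=manip.camera('side')['image'];im=cv2.resize(c[60:180,330:430,::-1],None,fx=5,fy=5,interpolation=cv2.INTER_CUBIC);im=(255*(im/255.)**.5).astype('uint8');cv2.imwrite('pics/s6.png',im)"
```

```text
loc mm [-181.6    0.5   76.2] turn [-0.01  0.01 -0.04] F [0.1 0.  0.7] t 3.85
```

View pics/s6.png

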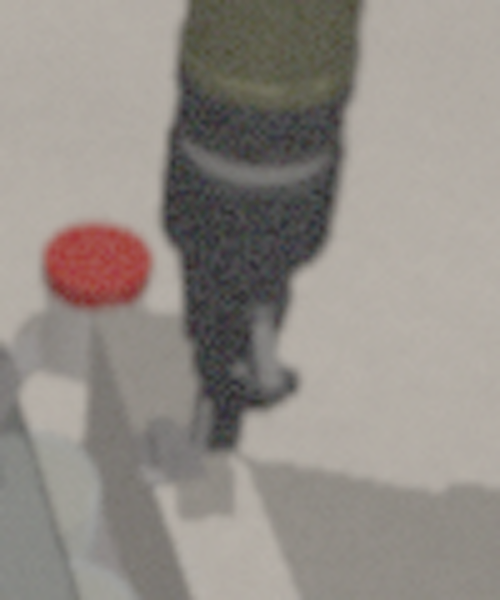

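Request:
jog_arm:
  commands:
    - [0,[0,0,1],[0,0,0]]
    - [0,[0,0,2],[0,0,0]]
    - [0,[0,0,3],[0,0,0]]
    - [0,[0,0,3],[0,0,0]]

```text
time: 4.23
position: [0.501, -0.1213, 0.074]
tcp_rot: [0.0, 0.992, 0.123, 0.0]
ft_force: [-1.2, 0.6, 5.4]
finger_gap: 0.0001
```

```bash
python3 -c "
from g import *
rel()"
```

```text
loc mm [-181.2    0.4   74. ] turn [ 0.01 -0.05 -0.04] F [-1.   0.9  5.4] t 4.2333
```

Request:
jog_arm:
  commands:
    - [0,[0,0,-10],[0,0,0]]
    - [0,[-25,0,-12],[0,0,0]]
    - [0,[-45,0,-8],[0,0,0]]
    - [0,[-45,0,10],[0,0,0]]
    - [0,[-45,0,10],[0,0,0]]
    - [0,[-38,0,10],[0,0,0]]
    - [0,[-31,0,10],[0,0,0]]
    - [0,[-24,0,10],[0,0,0]]
    - [0,[-18,0,10],[0,0,0]]
    - [0,[-12,0,10],[0,0,0]]

```text
time: 5.07
position: [0.4898, -0.1242, 0.0636]
tcp_rot: [0.0, 0.992, 0.124, -0.0]
ft_force: [-2.8, -1.0, 2.2]
finger_gap: 0.0001
```

Request:
jog_arm:
  commands:
    - [0,[4,0,0],[0,0,0]]
    - [0,[8,0,0],[0,0,0]]
    - [0,[12,0,0],[0,0,0]]
    - [0,[12,0,0],[0,0,0]]

```text
time: 5.4
position: [0.502, -0.1209, 0.0633]
tcp_rot: [-0.0, 0.992, 0.124, 0.001]
ft_force: [-0.8, -0.4, 0.5]
finger_gap: -0.0001
```

```bash
python3 -c "
from g import *
rel()
w=manip.camera('wrist');cv2.imwrite('pics/w5.png',cv2.convertScaleAbs(w['image'][:,:,::-1],alpha=1.2))"
```

```text
loc mm [-180.1    0.4   63.3] turn [-0.01 -0.09 -0.01] F [-0.9 -0.2  0.5] t 5.4
```

View pics/w5.png

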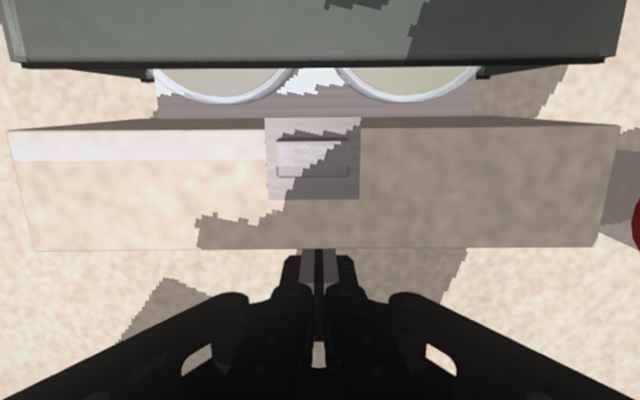

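Request:
jog_arm:
  commands:
    - [0,[2,0,0],[0,0,0]]
    - [0,[4,0,0],[0,0,0]]
    - [0,[6,0,0],[0,0,0]]
    - [0,[8,0,0],[0,0,0]]
    - [0,[9,0,0],[0,0,0]]
    - [0,[9,0,0],[0,0,0]]

```text
time: 5.95
position: [0.5096, -0.1189, 0.0632]
tcp_rot: [-0.0, 0.992, 0.123, 0.0]
ft_force: [-1.1, -0.4, 1.1]
finger_gap: -0.0001
```

```bash
python3 -c "
from g import *
rel()
s=manip.get_state();w=manip.camera('wrist');cv2.imwrite('pics/w6.png',cv2.convertScaleAbs(w['image'][:,:,::-1],alpha=1.2))"
```

```text
loc mm [-172.2    0.6   63.2] turn [-0.02 -0.02 -0.03] F [-1.2 -0.1  1.1] t 5.95
```

View pics/w6.png

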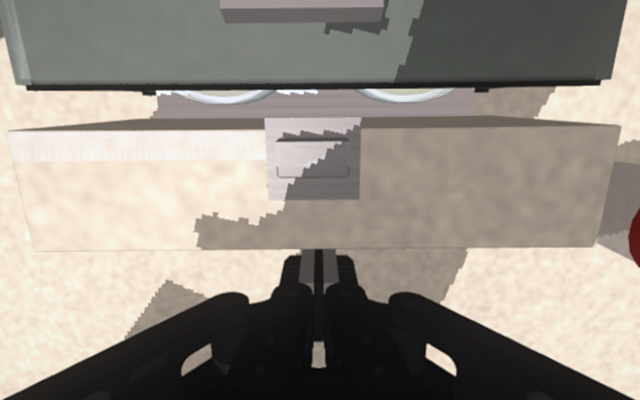

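Request:
jog_arm:
  commands:
    - [0,[2,0,0],[0,0,0]]
    - [0,[4,0,0],[0,0,0]]
    - [0,[6,0,0],[0,0,0]]
    - [0,[8,0,0],[0,0,0]]
    - [0,[8,0,0],[0,0,0]]

```text
time: 6.42
position: [0.5178, -0.1169, 0.0633]
tcp_rot: [-0.0, 0.992, 0.124, 0.0]
ft_force: [-0.8, 0.4, -0.4]
finger_gap: 0.0001
```

Request:
jog_arm:
  commands:
    - [0,[1,0,0],[0,0,0]]
    - [0,[2,0,0],[0,0,0]]
    - [0,[3,0,0],[0,0,0]]
    - [0,[3,0,0],[0,0,0]]

```text
time: 6.75
position: [0.5202, -0.1163, 0.0632]
tcp_rot: [-0.0, 0.992, 0.123, 0.0]
ft_force: [-0.3, 1.1, -0.7]
finger_gap: 0.0001
```

```bash
python3 -c "
from g import *
rel()
s=manip.get_state();w=manip.camera('wrist');cv2.imwrite('pics/w7.png',cv2.convertScaleAbs(w['image'][:,:,::-1],alpha=1.2))"
```

```text
loc mm [-161.3    0.5   63.2] turn [-0.01 -0.01 -0.03] F [-0.   1.1 -0.7] t 6.75
```

View pics/w7.png

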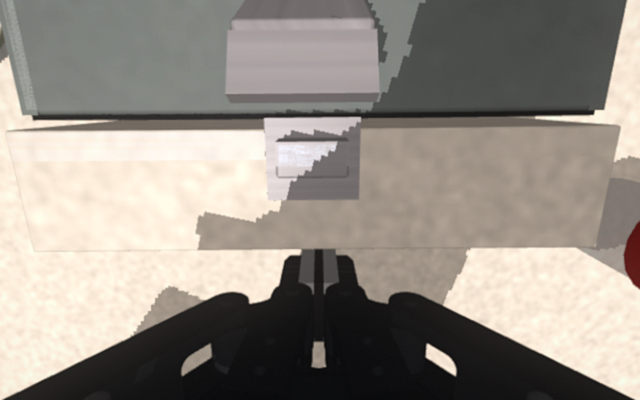

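Request:
jog_arm:
  commands:
    - [0,[1,0,0],[0,0,0]]
    - [0,[2,0,0],[0,0,0]]
    - [0,[3,0,0],[0,0,0]]
    - [0,[4,0,0],[0,0,0]]
    - [0,[4,0,0],[0,0,0]]

```text
time: 7.22
position: [0.5241, -0.1153, 0.0633]
tcp_rot: [-0.0, 0.992, 0.123, 0.0]
ft_force: [-1.8, 1.0, 0.2]
finger_gap: 0.0001
```

```bash
python3 -c "
from g import *
rel()
s=manip.get_state();w=manip.camera('wrist');cv2.imwrite('pics/w8.png',cv2.convertScaleAbs(w['image'][:,:,::-1],alpha=1.2))"
```

```text
loc mm [-157.3    0.5   63.3] turn [-0.01 -0.01 -0.03] F [-1.5  1.5  0.2] t 7.2167
```

View pics/w8.png

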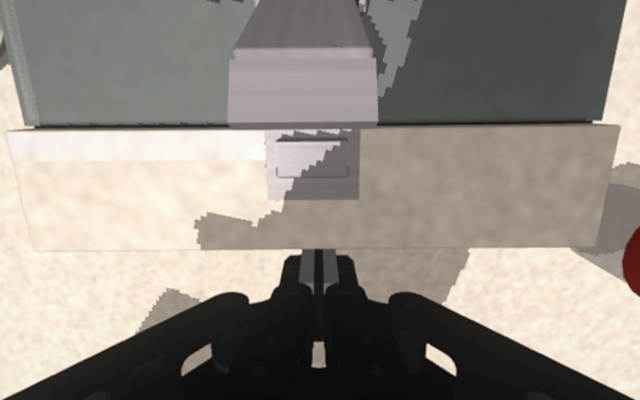

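Request:
jog_arm:
  commands:
    - [0,[1,0,0],[0,0,0]]
    - [0,[2,0,0],[0,0,0]]
    - [0,[2,0,0],[0,0,0]]

```text
time: 7.52
position: [0.524, -0.1153, 0.0632]
tcp_rot: [0.0, 0.992, 0.123, -0.002]
ft_force: [-6.4, -1.0, 3.4]
finger_gap: 0.0001
```

Request:
jog_arm:
  commands:
    - [0,[1,0,0],[0,0,0]]
    - [0,[2,0,0],[0,0,0]]
    - [0,[2,0,0],[0,0,0]]

```text
time: 7.77
position: [0.5239, -0.1153, 0.0632]
tcp_rot: [0.001, 0.992, 0.123, -0.003]
ft_force: [-11.4, -1.9, 7.4]
finger_gap: 0.0002
```

```bash
python3 -c "
from g import *
rel()"
```

```text
loc mm [-157.5    0.5   63.2] turn [ 0.03  0.4  -0.09] F [-11.5   1.    7.4] t 7.7667
```

Request:
jog_arm:
  commands:
    - [0,[-20,0,0],[0,0,0]]
    - [0,[-40,0,-20],[0,0,0]]
    - [0,[-50,0,-60],[0,0,0]]
    - [0,[-50,0,-100],[0,0,0]]
    - [0,[-50,0,-140],[0,0,0]]
    - [0,[-50,0,-160],[0,0,0]]
    - [0,[-50,0,-160],[0,0,0]]
    - [0,[-50,0,-160],[0,0,0]]

```text
time: 8.43
position: [0.4817, -0.1273, 0.2252]
tcp_rot: [0.001, 0.992, 0.123, 0.003]
ft_force: [-0.4, -0.2, -0.3]
finger_gap: -0.0002
```

```bash
python3 -c "
from g import *
rel()
s=manip.get_state();w=manip.camera('wrist');cv2.imwrite('pics/w9.png',cv2.convertScaleAbs(w['image'][:,:,::-1],alpha=1.2))
t=manip.camera('side')['image'];crop(t,240,400,90,240,4,'pics/s9.png')
t=manip.camera('top')['image'];crop(t,290,430,115,275,3.7,'pics/t9.png')"
```

```text
loc mm [-201.3   -0.8  225.2] turn [ 0.17 -0.32 -0.05] F [-0.4 -0.1 -0.3] t 8.4333
```

View pics/w9.png

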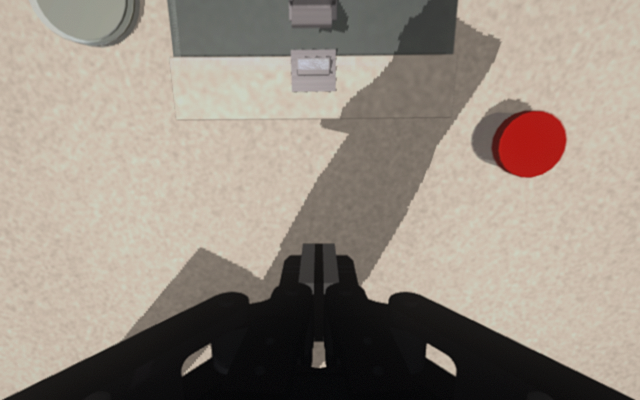

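View pics/s9.png

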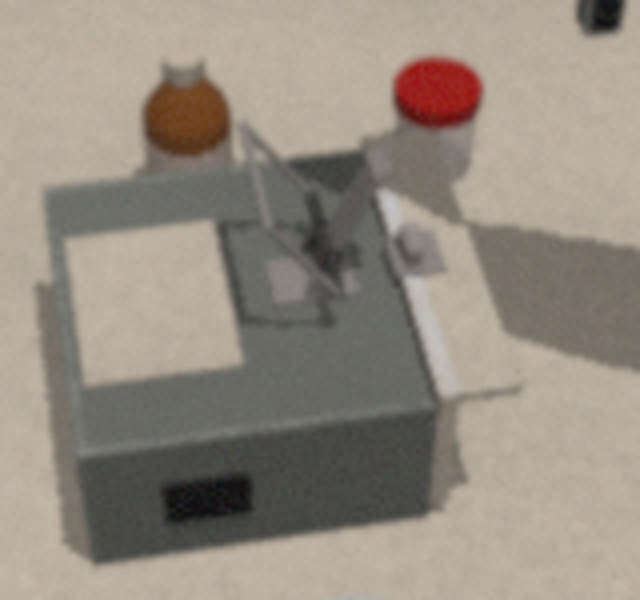

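View pics/t9.png

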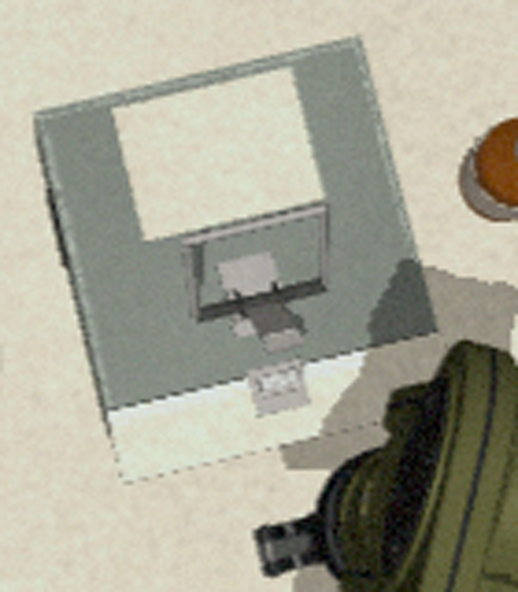

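```bash
python3 -c "
from g import *
s=manip.get_state();w=manip.camera('wrist');c=manip.camera('top');d=manip.camera('side')
f=lambda a:(290+a[0]/3.7,115+a[1]/3.7);g=lambda a:(240+a[0]/4,90+a[1]/4)
for a in[(125,483),(300,440)]: print('edge top',loc(onz(c,f(a),.11)).round(4))
for a in[(178,119),(450,117)]: print('edge w',loc(onz(w,a,.11,s)).round(4))
for a in[(291,50),(336,50),(293,92),(337,92)]: print('keeper w',loc(onz(w,a,.125 if a[1]<80 else .125,s)).round(4))
print('tip',loc(tri([ray(c,f((282,338))),ray(d,g((378,155)))])).round(4),loc(tri([ray(c,f((282,338))),ray(w,(313,8),s),ray(d,g((378,155)))])).round(4))
for n,a,b in[('barfar',(327,205),(245,125)),('barnear',(185,240),(270,225)),('armR',(327,290),(0,0)),('armL',(200,318),(345,292))]:
  if b[0]: print(n,loc(tri([ray(c,f(a)),ray(d,g(b))])).round(4))
  print(n,loc(onz(c,f(a),.128)).round(4))
"
```

```text
edge top [-0.1472  0.1098  0.11  ]
edge top [-0.146  -0.0043  0.11  ]
edge w [-0.1504  0.1106  0.11  ]
edge w [-0.1488 -0.1019  0.11  ]
keeper w [-0.1021  0.0201  0.125 ]
keeper w [-0.1021 -0.0116  0.125 ]
keeper w [-0.1303  0.0193  0.125 ]
keeper w [-0.1303 -0.0127  0.125 ]
tip [-0.0862  0.0017  0.1909] [-0.0874  0.0024  0.1906]
barfar [-0.0163 -0.0438  0.1853]
barfar [-0.0062 -0.0543  0.128 ]
barnear [-0.0173  0.0445  0.1893]
barnear [-0.0075  0.0384  0.128 ]
armR [-0.0587 -0.0412  0.128 ]
armL [-0.0592  0.0413  0.1284]
armL [-0.0578  0.0408  0.128 ]
```

Request:
jog_arm:
  commands:
    - [0,[35,0,0],[0,0,0]]
    - [0,[75,-1,0],[0,0,0]]
    - [0,[115,-2,0],[0,0,0]]
    - [0,[155,-3,0],[0,0,0]]
    - [0,[190,-3,0],[0,0,0]]
    - [0,[211,-3,0],[0,0,0]]
    - [0,[211,-3,0],[0,0,0]]
    - [0,[211,-3,0],[0,0,0]]
    - [0,[211,-3,0],[0,0,0]]

```text
time: 9.48
position: [0.6821, -0.0722, 0.2222]
tcp_rot: [-0.0, 0.992, 0.123, -0.001]
ft_force: [-0.2, 0.5, 1.0]
finger_gap: 0.0002
```

```bash
python3 -c "
from g import *
rel((.012,.002,.142))
s=manip.get_state();w=manip.camera('wrist');cv2.imwrite('pics/w10.png',cv2.convertScaleAbs(w['image'][:,:,::-1],alpha=1.2))
t=manip.camera('side')['image'];crop(t,240,400,60,210,4,'pics/s10.png')"
```

```text
loc mm [  6.5   3.5 222.2] turn [-0.04  0.15 -0.04] F [-0.   0.5  1. ] t 9.4833
(0.012, 0.002, 0.142) [ 5.7  1.5 80.2]
```

View pics/s10.png

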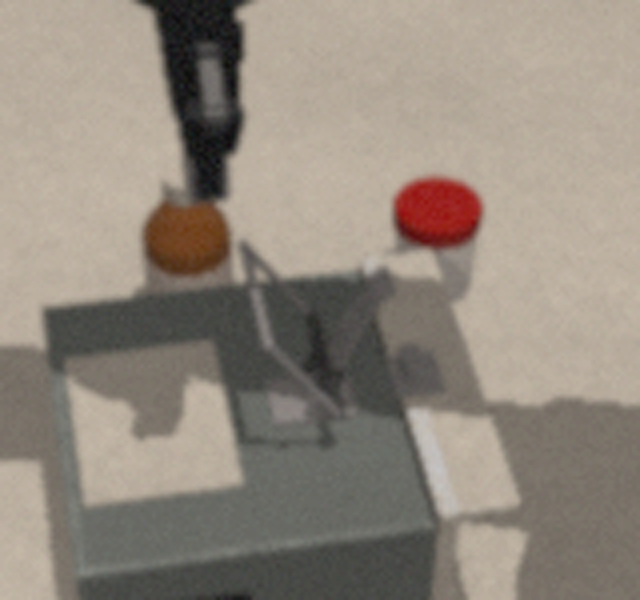

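Request:
jog_arm:
  commands:
    - [0,[7,1,20],[0,0,0]]
    - [0,[7,1,45],[0,0,0]]
    - [0,[7,1,65],[0,0,0]]
    - [0,[7,1,78],[0,0,0]]
    - [0,[7,1,78],[0,0,0]]
    - [0,[7,1,78],[0,0,0]]

```text
time: 10.08
position: [0.6888, -0.0718, 0.1454]
tcp_rot: [-0.0, 0.992, 0.123, -0.001]
ft_force: [-0.6, 0.5, 0.7]
finger_gap: -0.0
```

```bash
python3 -c "
from g import *
rel((-.030,.002,.148),(-.064,.002,.150))
t=manip.camera('side')['image'];crop(t,240,400,60,210,4,'pics/s11.png')"
```

```text
loc mm [ 13.    2.3 145.4] turn [-0.02  0.08 -0.08] F [-0.5  0.6  0.7] t 10.0833
(-0.03, 0.002, 0.148) [-43.    0.3  -2.5]
(-0.064, 0.002, 0.15) [-77.    0.4  -4.4]
```

View pics/s11.png

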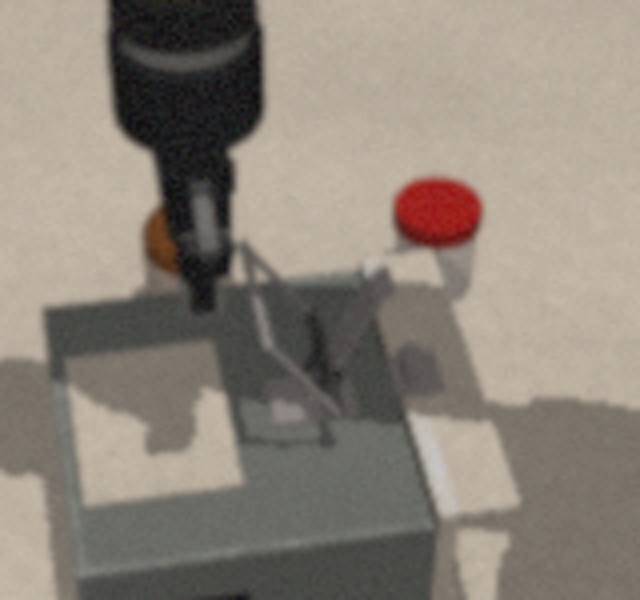

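Request:
jog_arm:
  commands:
    - [0,[-10,0,1],[0,0,0]]
    - [0,[-18,0,1],[0,0,0]]
    - [0,[-26,0,0],[0,0,0]]
    - [0,[-34,0,-2],[0,0,0]]
    - [0,[-42,0,-3],[0,0,0]]
    - [0,[-50,0,-4],[0,0,0]]
    - [0,[-58,0,-4],[0,0,0]]
    - [0,[-64,0,-5],[0,0,0]]
    - [0,[-64,0,-5],[0,0,0]]

```text
time: 10.88
position: [0.6266, -0.0874, 0.1506]
tcp_rot: [-0.0, 0.992, 0.123, -0.0]
ft_force: [0.2, 0.1, 0.3]
finger_gap: 0.0002
```

```bash
python3 -c "
from g import *
rel((-.064,.002,.150))
t=manip.camera('side')['image'];crop(t,240,400,60,210,4,'pics/s12.png')"
```

```text
loc mm [-51.1   2.4 150.6] turn [-0.01  0.05 -0.07] F [0.2 0.  0.3] t 10.8833
(-0.064, 0.002, 0.15) [-12.9   0.4   0.6]
```

View pics/s12.png

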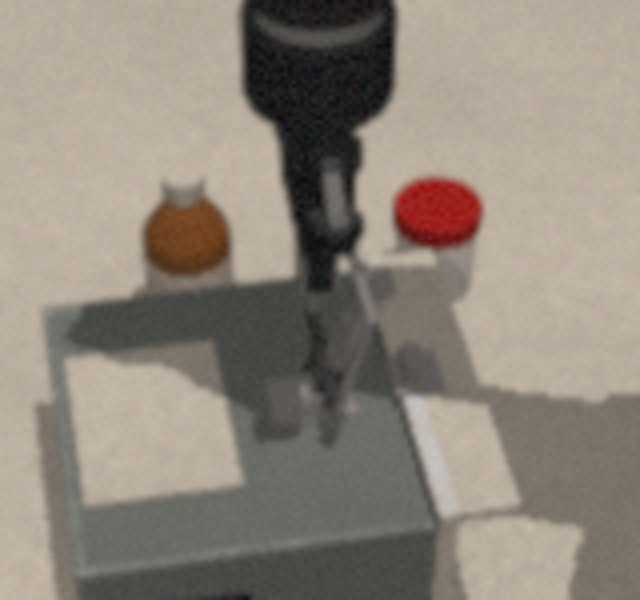

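Request:
jog_arm:
  commands:
    - [0,[-5,0,-2],[0,0,0]]
    - [0,[-10,0,-2],[0,0,0]]
    - [0,[-15,0,-2],[0,0,0]]
    - [0,[-17,0,-2],[0,0,0]]
    - [0,[-17,0,-2],[0,0,0]]
    - [0,[-17,0,-2],[0,0,0]]

```text
time: 11.43
position: [0.6116, -0.0912, 0.1523]
tcp_rot: [-0.0, 0.992, 0.123, 0.0]
ft_force: [0.4, -0.6, -0.8]
finger_gap: -0.0005
```

```bash
python3 -c "
from g import *
rel((-.064,.002,.150))
t=manip.camera('side')['image'];crop(t,240,400,60,210,4,'pics/s13.png')"
```

```text
loc mm [-66.6   2.3 152.3] turn [-0.   -0.01 -0.05] F [ 0.2 -0.7 -0.8] t 11.4333
(-0.064, 0.002, 0.15) [2.6 0.3 2.3]
```

View pics/s13.png

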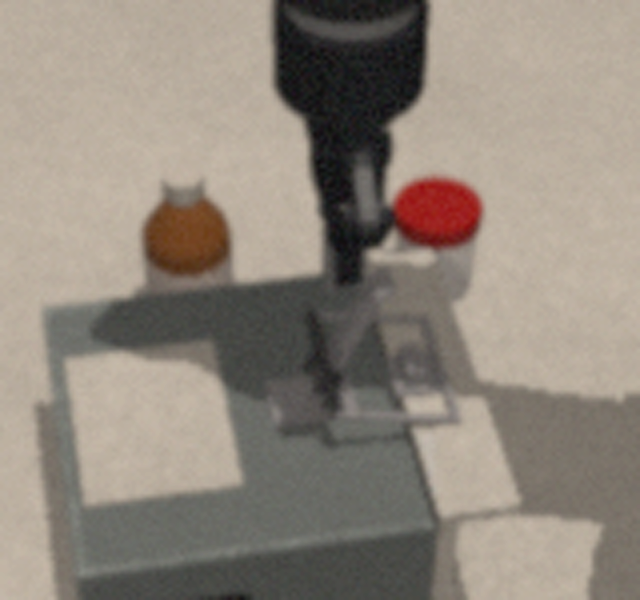

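Request:
jog_arm:
  commands:
    - [0,[3,0,-20],[0,0,0]]
    - [0,[3,0,-50],[0,0,0]]
    - [0,[-15,0,-60],[0,0,0]]
    - [0,[-40,0,-60],[0,0,0]]
    - [0,[-63,0,-60],[0,0,0]]
    - [0,[-63,0,-60],[0,0,0]]
    - [0,[-63,0,-60],[0,0,0]]

```text
time: 12.07
position: [0.55, -0.1068, 0.2128]
tcp_rot: [0.0, 0.992, 0.123, 0.0]
ft_force: [-1.1, -0.5, 0.1]
finger_gap: 0.0002
```

```bash
python3 -c "
from g import *
rel((-.125,.002,.129))
s=manip.get_state();w=manip.camera('wrist');cv2.imwrite('pics/w14.png',cv2.convertScaleAbs(w['image'][:,:,::-1],alpha=1.2))
d=manip.camera('side')
for z in(.113,.116): print([loc(onz(d,u,z)).round(4) for u in[(353,164.5),(346.75,139.5)]])
crop(d['image'],240,400,60,210,4,'pics/s14.png')"
```

```text
loc mm [-130.1    2.3  212.8] turn [ 0.01 -0.03 -0.08] F [-1.2 -0.2  0.1] t 12.0667
(-0.125, 0.002, 0.129) [ 5.1  0.3 83.8]
[array([-0.1232,  0.0422,  0.113 ]), array([-0.1274, -0.0428,  0.113 ])]
[array([-0.1223,  0.0451,  0.116 ]), array([-0.1265, -0.0396,  0.116 ])]
```

View pics/s14.png

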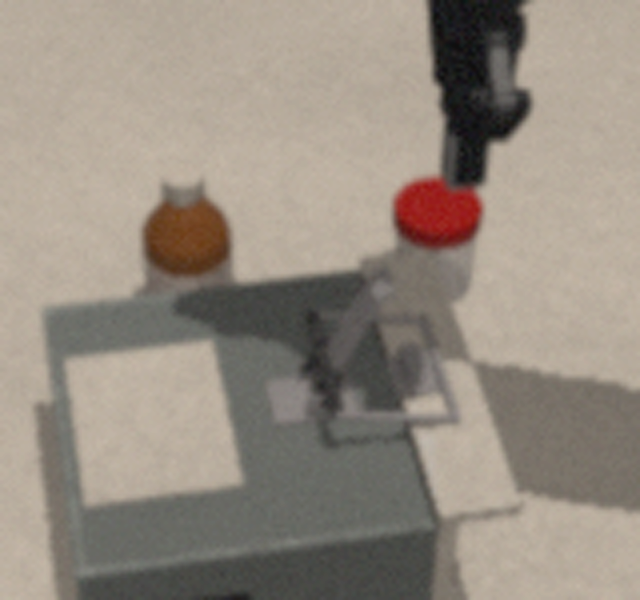

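View pics/w14.png

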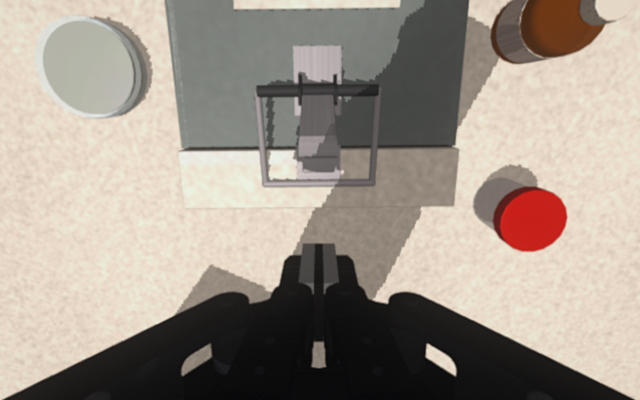

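Request:
jog_arm:
  commands:
    - [0,[8,0,30],[0,0,0]]
    - [0,[14,0,60],[0,0,0]]
    - [0,[14,0,81],[0,0,0]]
    - [0,[14,0,81],[0,0,0]]
    - [0,[14,0,81],[0,0,0]]

```text
time: 12.58
position: [0.5638, -0.1028, 0.1301]
tcp_rot: [-0.0, 0.992, 0.124, -0.001]
ft_force: [-0.1, 0.3, 0.0]
finger_gap: 0.0
```

```bash
python3 -c "
from g import *
rel((-.0675,.002,.134),(-.0463,.002,.1329),(-.031,.002,.125),(-.0185,.002,.1128),(-.0103,.002,.0975),(-.0073,.002,.0863),(-.007,.002,.0805))
d=manip.camera('side')
crop(d['image'],240,400,60,210,4,'pics/s15.png')"
```

```text
loc mm [-115.7    2.9  130.1] turn [-0.07  0.16 -0.01] F [0.  0.3 0. ] t 12.5833
(-0.0675, 0.002, 0.134) [48.2  0.9 -4.1]
(-0.0463, 0.002, 0.1329) [69.4  0.9 -3. ]
(-0.031, 0.002, 0.125) [84.8  0.9  4.8]
(-0.0185, 0.002, 0.1128) [97.3  0.9 17. ]
(-0.0103, 0.002, 0.0975) [105.5   0.9  32.3]
(-0.0073, 0.002, 0.0863) [108.6   0.9  43.5]
(-0.007, 0.002, 0.0805) [108.9   0.9  49.3]
```

View pics/s15.png

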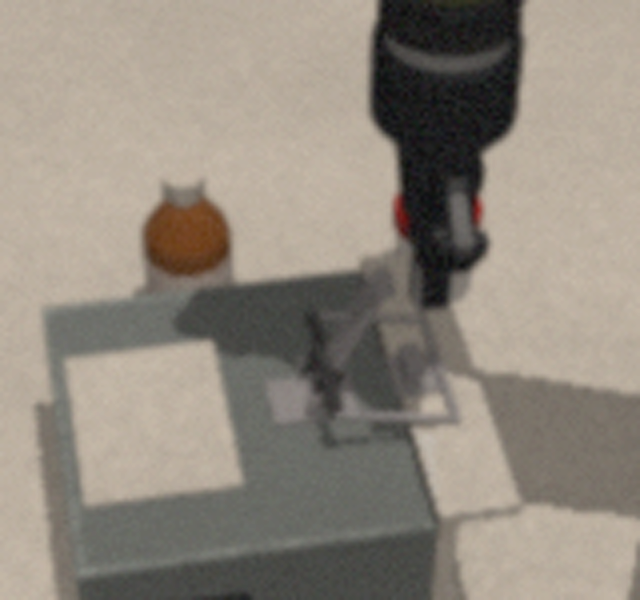

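Request:
jog_arm:
  commands:
    - [0,[12,0,0],[0,0,0]]
    - [0,[20,0,-1],[0,0,0]]
    - [0,[28,0,-2],[0,0,0]]
    - [0,[36,0,-3],[0,0,0]]
    - [0,[44,0,-4],[0,0,0]]
    - [0,[52,0,-4],[0,0,0]]
    - [0,[60,0,-4],[0,0,0]]
    - [0,[68,0,-3],[0,0,0]]
    - [0,[68,0,-3],[0,0,0]]

```text
time: 13.38
position: [0.6319, -0.086, 0.1336]
tcp_rot: [-0.0, 0.992, 0.124, 0.0]
ft_force: [-0.6, 0.4, 0.4]
finger_gap: -0.0002
```

```bash
python3 -c "
from g import *
rel((-.0463,.002,.1329),(-.031,.002,.125),(-.0185,.002,.1128),(-.0103,.002,.0975),(-.0073,.002,.0863),(-.007,.002,.0805))
d=manip.camera('side')
crop(d['image'],240,400,60,210,4,'pics/s16.png')"
```

```text
loc mm [-45.6   2.4 133.6] turn [-0.01 -0.05 -0.  ] F [-0.5  0.5  0.4] t 13.3833
(-0.0463, 0.002, 0.1329) [-0.7  0.4  0.7]
(-0.031, 0.002, 0.125) [14.6  0.4  8.6]
(-0.0185, 0.002, 0.1128) [27.1  0.4 20.8]
(-0.0103, 0.002, 0.0975) [35.3  0.4 36.1]
(-0.0073, 0.002, 0.0863) [38.3  0.4 47.3]
(-0.007, 0.002, 0.0805) [38.6  0.4 53.1]
```

View pics/s16.png

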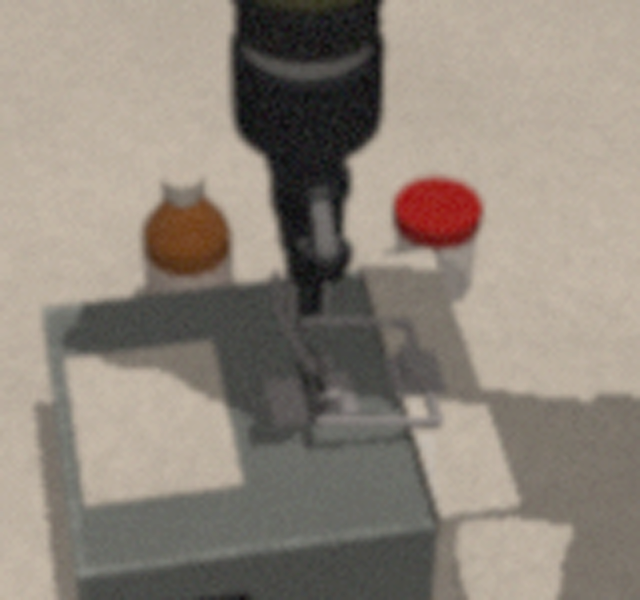

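Request:
jog_arm:
  commands:
    - [0,[7,0,4],[0,0,0]]
    - [0,[15,0,9],[0,0,0]]
    - [0,[21,0,14],[0,0,0]]
    - [0,[27,0,21],[0,0,0]]
    - [0,[27,0,21],[0,0,0]]

```text
time: 13.85
position: [0.6573, -0.0795, 0.1116]
tcp_rot: [-0.0, 0.992, 0.124, -0.0]
ft_force: [-0.5, 0.5, -0.1]
finger_gap: -0.0001
```

```bash
python3 -c "
from g import *
rel((-.0185,.002,.1128),(-.0103,.002,.0975),(-.0073,.002,.0863),(-.007,.002,.0805))
d=manip.camera('side')
crop(d['image'],240,400,60,210,4,'pics/s17.png')"
```

```text
loc mm [-19.4   2.5 111.6] turn [-0.02  0.01 -0.01] F [-0.4  0.6 -0.1] t 13.85
(-0.0185, 0.002, 0.1128) [ 0.9  0.5 -1.2]
(-0.0103, 0.002, 0.0975) [ 9.1  0.5 14.1]
(-0.0073, 0.002, 0.0863) [12.1  0.5 25.3]
(-0.007, 0.002, 0.0805) [12.4  0.5 31.1]
```

View pics/s17.png

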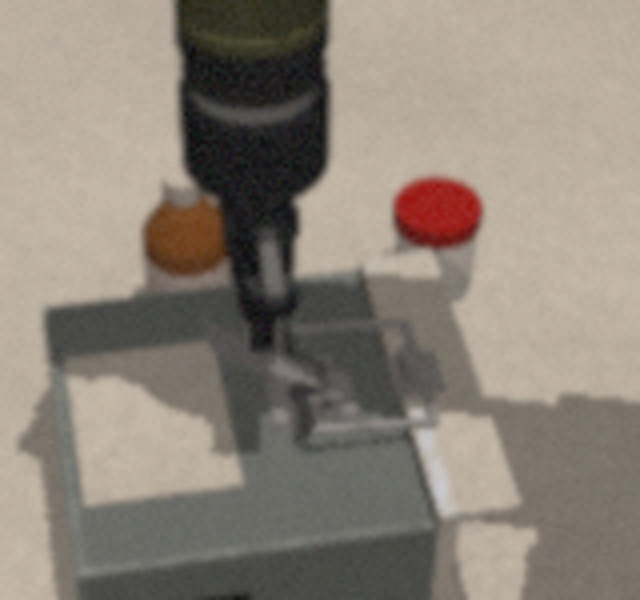

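Request:
jog_arm:
  commands:
    - [0,[5,0,7],[0,0,0]]
    - [0,[9,0,14],[0,0,0]]
    - [0,[11,0,20],[0,0,0]]
    - [0,[12,0,25],[0,0,0]]
    - [0,[12,0,29],[0,0,0]]
    - [0,[12,0,29],[0,0,0]]

```text
time: 14.4
position: [0.6674, -0.0769, 0.0828]
tcp_rot: [-0.0, 0.992, 0.123, -0.001]
ft_force: [0.0, -0.4, -0.2]
finger_gap: 0.0001
```

```bash
python3 -c "
from g import *
rel((-.007,.002,.0805))
d=manip.camera('side')
crop(d['image'],240,400,60,210,4,'pics/s18.png')"
```

```text
loc mm [-9.   2.5 82.8] turn [-0.04  0.09 -0.04] F [-0.1 -0.4 -0.2] t 14.4
(-0.007, 0.002, 0.0805) [2.  0.5 2.3]
```

View pics/s18.png

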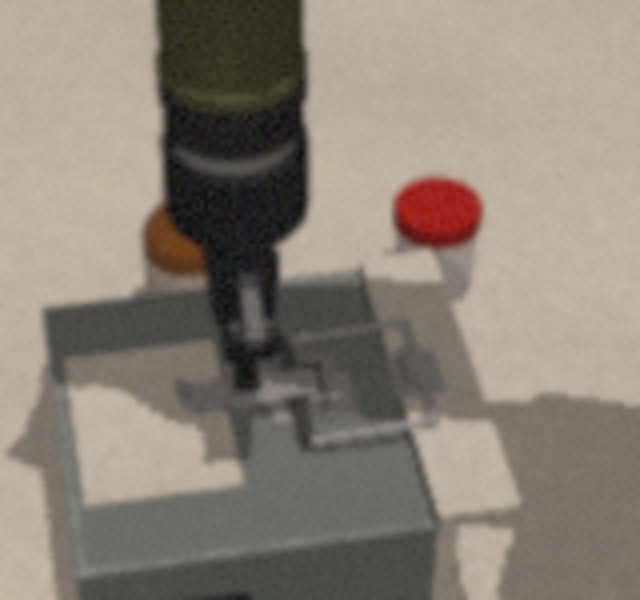

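Request:
jog_arm:
  commands:
    - [0,[1,0,1],[0,0,0]]
    - [0,[1,0,2],[0,0,0]]
    - [0,[1,0,3],[0,0,0]]
    - [0,[1,0,4],[0,0,0]]
    - [0,[1,0,4],[0,0,0]]

```text
time: 14.87
position: [0.669, -0.0768, 0.0806]
tcp_rot: [0.0, 0.992, 0.123, 0.0]
ft_force: [-0.5, -0.7, -0.1]
finger_gap: -0.0001
```

```bash
python3 -c "
from g import *
rel()"
```

```text
loc mm [-7.4  2.2 80.6] turn [ 0.01 -0.03 -0.04] F [-0.6 -0.5 -0.1] t 14.8667
```

Request:
jog_arm:
  commands:
    - [0,[0,0,1],[0,0,0]]
    - [0,[0,0,2],[0,0,0]]
    - [0,[0,0,3],[0,0,0]]
    - [0,[0,0,3],[0,0,0]]

```text
time: 15.2
position: [0.6692, -0.0768, 0.0804]
tcp_rot: [0.0, 0.992, 0.123, 0.001]
ft_force: [-4.5, -0.3, 13.9]
finger_gap: 0.0005
```

```bash
python3 -c "
from g import *
rel()"
```

```text
loc mm [-7.2  2.2 80.4] turn [ 0.05 -0.13 -0.04] F [-4.4  0.8 13.9] t 15.2
```

Firm contact, tip at z ≈ 0.1165, i.e. on the flat lever (top 0.1165). Retreat and check.

Request:
jog_arm:
  commands:
    - [0,[0,0,-10],[0,0,0]]
    - [0,[0,0,-45],[0,0,0]]
    - [0,[0,0,-85],[0,0,0]]
    - [0,[-35,0,-120],[0,0,0]]
    - [0,[-75,0,-140],[0,0,0]]
    - [0,[-112,0,-145],[0,0,0]]
    - [0,[-130,0,-145],[0,0,0]]
    - [0,[-130,0,-145],[0,0,0]]
    - [0,[-130,0,-145],[0,0,0]]
    - [0,[-130,0,-145],[0,0,0]]

```text
time: 16.03
position: [0.5435, -0.1086, 0.2225]
tcp_rot: [0.0, 0.992, 0.123, 0.001]
ft_force: [-0.8, -0.2, 0.3]
finger_gap: -0.0001
```

```bash
python3 -c "
from g import *
rel()
s=manip.get_state();w=manip.camera('wrist');cv2.imwrite('pics/w20.png',cv2.convertScaleAbs(w['image'][:,:,::-1],alpha=1.2))
d=manip.camera('side')
crop(d['image'],240,400,60,210,4,'pics/s20.png')"
```

```text
loc mm [-136.8    2.2  222.5] turn [ 0.02 -0.07 -0.05] F [-0.9 -0.   0.3] t 16.0333
```

View pics/s20.png

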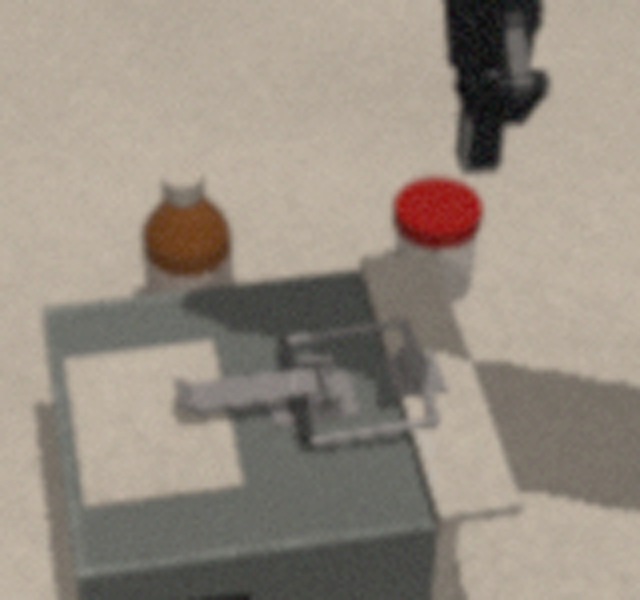

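View pics/w20.png

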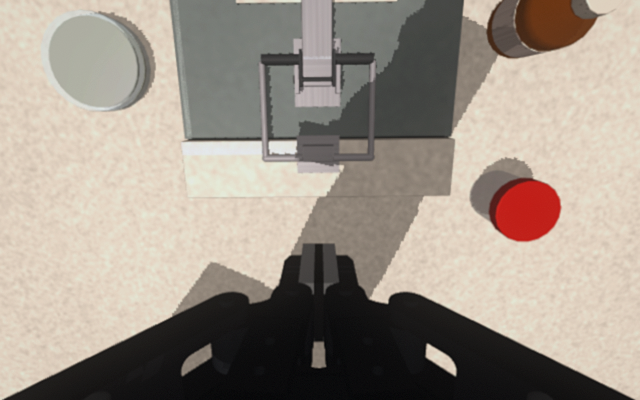

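```bash
python3 -c "
from g import *
s=manip.get_state();w=manip.camera('wrist')
for u,z in[((263,158),.114),((372,157),.114),((190,197),.11),((450,195),.11),((300,138),.11)]: print(u,loc(onz(w,u,z,s)).round(4))
rel()
print(manip.hand_in())"
```

```text
(263, 158) [-0.1126  0.0464  0.114 ]
(372, 157) [-0.1118 -0.0403  0.114 ]
(190, 197) [-0.1458  0.1088  0.11  ]
(450, 195) [-0.144  -0.1066  0.11  ]
(300, 138) [-0.0972  0.0169  0.11  ]
loc mm [-136.5    2.4  221.7] turn [-0.01  0.02  0.  ] F [0.6 0.2 0.4] t 16.1833
the job is handed in; nothing more can be done
None
```

The chamber is closed and I handed the job in at 16.2 s. I pushed the drawer shut, tipped the wire loop forward over the keeper with the lever still up, and pressed the lever down until it lay flat. No verdict came back, so the results below are my own last checks.

**Last checks:**
- **Drawer:** it hit its stop at about 11 N. The ledge edge last measured about 145 mm in front of the chamber's centre, against 147 mm just after closing, a difference that fits the roughly 2 mm camera calibration.
- **Loop:** the crossbar measures about 33 mm behind the ledge edge, which is where it should sit, and it passes under the keeper's lip in the picture.
- **Lever:** it lies flat and stayed down once released. Pressing on it at about 14 N stopped the finger at 116.5 mm, the height of a flat lever's top.
- **Robot and bystanders:** the arm is clear and the force reading is near zero. The dishes, cup and bottle look unmoved in the last wrist view; I did not measure them again.

**What disagreed:** the shut fingers really end about 36 mm short of the reported TCP. The side and wrist views showed this, and touching the ledge at TCP height 74 mm (ledge top 110 mm) confirmed it. Because of this my first drawer push passed above the ledge without touching anything. I corrected every later move for it.

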